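Release a reagent bottle from the ratchet clamp of a bench shaker

TASK

The mixing run is over: take the blue-capped bottle out of the shaker's ratchet clamp and stand it upright on the floor of the white tray, beside the two bottles already there. First throw the red-knobbed pawl lever right over to the left so that the pawl stays off the ratchet wheel, then wind the black T-handle back (anticlockwise) until the jaw is fully open, and only then lift the bottle out. Never force the wheel against its pawl or tip the bottle over; leave the pawl thrown back, the jaw open and the other things where they are.

Things in the scene. Friction and masses are not known exactly. Their poses are not given: they have to be found in the camera images.
- shaker: Fixed bench shaker, grey and white, 170 deep x 280 wide x 127 mm high. Origin: centre of its underside; x away from its front (front faces the robot), y to its left. Left half: white console whose top face slopes 32 degrees, low towards the robot; wheel, T-handle and pawl stand square to it, along (-0.530, 0, 0.848) in this frame. Right half: flat platform 47 mm high with the clamp.
- pawl (a joint): Angle of the pawl, rad. 0: dropped into the teeth, the wheel cannot turn back. Grows as the lever swings left (anticlockwise looking down on the slope) to a stop at 1.92. Its own weight (60 g) drops it back into the teeth from below 0.95 and lays it against the stop from above 1.2, where it stays; between, it may hang. Under 0.5 N at the knob moves it.
- pawl_knob (a point): Middle of the upright red knob (15 mm diameter) at the end of the pawl's flat steel lever: grip or push it here, 36 mm above the slope; the knob reaches from 21 to 50 mm above the slope, the lever's top is at 14 mm. 46 mm from the pivot axis; at pawl 0 it lies up the slope from the pivot and 25 degrees to the right, at the stop straight left of it. z: out of the slope.
- pawl_pivot (a point): Point on the pawl's pivot axis 36 mm above the slope (as high as the knob's middle); fixed to the shaker. The steel pivot itself ends 18 mm above the slope. z is that of the shaker, not the axis.
- wheel (a joint): Angle of the ratchet wheel with its T-handle, rad: 0 at the start, grows anticlockwise looking down on the slope, which winds the jaw open; stop at 1.25. Negative: tightening. With the pawl in the teeth it is blocked after about 0.04. Needs about 0.1 N m, stays where it is left.
- handle (a point): Middle of the black T-handle bar on the wheel's axis, 50 mm above the slope; bar 74 long x 18 wide x 28 mm high. x: along the bar; y: across it (close the fingers along y); z: out of the slope, along the wheel's axis. Turns with the wheel. The steel wheel below is 96 mm in diameter, with 18 saw teeth; its hub rises to 25 mm above the slope.
- jaw (a joint): Opening of the sliding left jaw, m: 0 closed on the bottle, 0.0225 fully open; geared to the wheel, 18 mm per rad. Fixed right jaw and sliding left jaw are Vs that hold the bottle from left and right, up to 82 mm above the worktop; in front of and behind the bottle there is only an 8 mm guide rod each, 48 mm from its axis and 60 mm above the worktop.
- bottle_centre (a point): Centre (half-way up) of the blue-capped white reagent bottle, 52 mm in diameter, 110 mm high, about 0.12 to 0.22 kg; straight body up to about 65 mm, then shoulder and cap; it can be gripped firmly 55 to 80 mm above its foot (lower, its cap may meet a gripper's palm). z: up along the bottle. At the start it stands on the shaker's platform, its foot 47 mm above the worktop.
- tray: Fixed white open tray, 220 x 116 mm outside, rim 22 mm high, walls and floor 4 mm. Origin: centre of its underside; x along its long side, away from the robot; y left. Its near part (x from -106 to +45 mm) is free for the bottle; tan bottle and vial stand at its far end, about x = +77 mm.
- tan_centre (a point): Centre of the tan bottle with white cap in the tray, 42 mm in diameter, 88 mm high; z up. Leave it standing.
- vial_centre (a point): Centre of the white vial with teal cap in the tray, 37 mm in diameter, 66 mm high; z up. Leave it standing.
- timer: White bench timer, 64 x 66 x 19 mm, lying behind the shaker; a bystander. Origin: centre of its underside.

How it is judged:
By the outcome, as a careful person would: the job done as asked, in the order asked, and still so for the second after the job is handed in, with the robot touching nothing.
It also fails if it takes over 67 s, if anything falls off the work surface, if the arm or the gripper's body presses on something with over 40 N, if the wrist force passes 120 N, or if a joint passes its speed limit or range.

ROBOT

A 6-joint arm with a two-finger parallel gripper is mounted at the origin on a cart in front of the work surface, level with it; the furniture and walls round the work are solid. World frame = base frame: x ahead of the robot, y to its left, z up, the work surface at z = 0. Lengths are in m, angles in rad, forces in N, time in s.
With the tool pointing down it reaches from about 0.25 to 0.775 m from the base axis. Payload 4 kg.
Tool frame: the origin (TCP) lies at the very end of the fingers, on their centre line; the grasp point (between the pads) lies 19 mm behind it; z points along the fingers, y is the line along which they close (so a half turn about z gives the same grasp; the last joint's range is limited). The gripper opens to 85 mm and grips with 20 to 120 N. Pads are 22 mm wide; open, the fingers measure 114 mm over their backs; the gripper's body (76 mm by 85 mm) begins 54 mm behind the grasp point. The pads swing forward as they close: fully open they stand 13 mm farther back than shut.
Start: joints at [1.094, 0.087, 1.371, -0, 1.684, -0.103], TCP at [0.201, 0.512, 0.231] pointing down, gripper open.
Joint ranges: [-3.1, 3.1], [-0.76, 2.03], [0.27, 2.55], [-1.08, 4.22], [0.17, 2.65], [-2.57, 2.57]. Speed limits (rad/s): [2.79, 2.79, 3.14, 3.14, 3.14, 3.14].

INTERFACE

Orientations are given as a unit quaternion [x, y, z, w].
In Python, from plant import arm gives the robot as it stands.
- The arm moves only by the tool drive_tool, never from a script. Its argument "increments" is one flat list of numbers, 4 for each row, row after row: the shift along the tool's x, y, z in mm, then the turn about the tool's z in degrees. A call has 1 to 5 rows; each row is the pose to reach, as a shift and turn from the pose commanded when the call began, along the tool's axes at that moment; what a row does not reach only later rows make up. A row lasts 1/8 s, in which the tool goes at most 62.5 mm and 10.7 degrees, less where a joint would pass 70% of its speed; a pose out of reach is approached as far as the arm can. A call with a gripper value outside its range is refused whole. "claw" is the closure in counts, from 0 (fully open) to 255 (shut), set as the call begins (left out, the last holds). The fingers move at their own pace and stop on an object; the grip force is fixed at half the most. Time passes only in rows, so rows that repeat a pose let the fingers close. It gives the time, the measured TCP pose, the force, the opening and the grip force at its end, in the units of the state.
- arm.read_state(): the state, without advancing time (a new reading comes with each control period).
- arm.snapshot(name): name is "side" or "top" or "wrist"; returns a dict with "frame" (384x512x3 uint8, blue, green, red), "depth" (384x512 float32, m along the optical axis (not along the pixel's ray), 0 where there is no reading), "fx", "fy", "cx", "cy" (pixels), "rvec" (rotation vector, rad) and "tvec" (3), from world to camera coordinates, as OpenCV has them. Camera axes: x right, y down, z forward; pixel columns grow to the right and rows downward; lengths in m; the calibration is good to about 2 mm. A picture is of the moment at which its call begins.
- arm.finish_job(): hands the job in; it is judged then, once.
Trained networks look in the newest picture that a camera, given by its name, has taken for a name from the list of things; names that differ only in an ending like _2 or _b are one class to them, and where a whole thing is asked for, a point or a joint stands for the part that bears it (a point fixed in the world has none). Each returns a list of dicts, best first, with "confidence" (0 to 1); they miss things now and then, are a little off and sometimes report something else, mostly with a low value. They report only what shows in the picture. A call takes as long as a camera call.
- arm.look_for(camera, label): "location" ([x, y, z] in m, in world coordinates, good to about 4 mm: the middle of the surface that is visible of it).
- arm.masks_of(camera, label): "region" (384x512 bool, what is visible of it).
The state is a dict: "time": time; "qpos": joint angles; "joint_vel": joint speeds; "joint_efforts": joint torques, N m; "tcp_pos": TCP position; "ee_rot": TCP orientation; "force": force on the tool from outside, world axes, zero at the start; "torque": the same for the moment, N m; "gripper_width": finger opening in m; "grip_force": force on a finger pad.
Only numpy, scipy, OpenCV 4.12 (cv2) and the standard library are available. Lean on these libraries where they do the work, as an engineer would, in place of code of your own. Each camera call takes 0.05 s, during which the arm holds its last target. There are 200 camera calls.

## Working session

There is one attempt and no reset: what is moved stays moved. The work goes in short steps, Python scripts to look and compute and a tool call to move; the robot and the scene stay as the last step left them, time stands still between calls to the robot, and variables do not carry over. Pictures are saved under pics/ and viewed, at most 10 in all, crops included, and the job is handed in when it is done.

Besides the shell and the picture viewer there is one more tool, called after "Request:" by a JSON object that holds its "name" and its "arguments". drive_tool: Moves the arm, as the interface text tells. Its arguments: {"type":"object","properties":{"increments":{"type":"array","items":{"type":"number"}},"claw":{"type":"number"}},"required":["increments"]}

```bash
mkdir -p pics; ls; cat > h.py <<'E'
import numpy as np, cv2
from scipy.spatial.transform import Rotation as R
from plant import arm
def snap(n,save=None):
    s=arm.snapshot(n)
    if save: cv2.imwrite('pics/'+save,s['frame'])
    return s
def cloud(s):
    d=s['depth']; v,u=np.indices(d.shape)
    P=np.stack([(u-s['cx'])/s['fx']*d,(v-s['cy'])/s['fy']*d,d],-1)
    M=cv2.Rodrigues(np.array(s['rvec'],float))[0]
    W=(P-np.array(s['tvec']).ravel())@M
    W[d<=0]=np.nan
    return W
E
python3 - <<'E'
from h import *
print(arm.read_state())
for n in ['top','side']:
    s=snap(n,n+'0.png'); W=cloud(s); np.save(n+'W.npy',W)
    for l in ['shaker','pawl_knob','handle','bottle_centre','tray','tan_centre','vial_centre','timer']:
        print(n,l,[(np.round(d['location'],4).tolist(),round(d['confidence'],2)) for d in arm.look_for(n,l)[:2]])
a=cv2.imread('pics/top0.png');b=cv2.imread('pics/side0.png')
cv2.imwrite('pics/both.png',cv2.resize(np.vstack([a,b])[:,:],None,fx=.78,fy=.78))
E
```

```text
pics
{'time': 0.0, 'qpos': array([ 1.09391457e+00,  8.79681033e-02,  1.37230566e+00, -6.32822826e-06,
        1.68358609e+00, -1.03126466e-01]), 'joint_vel': array([ 6.16058033e-04,  1.05226665e-03,  1.22761397e-03, -7.54013585e-04,
       -5.95200301e-05,  2.28044163e-03]), 'joint_efforts': array([ 3.21739135e-04, -3.51873207e+01, -3.13271749e+01, -2.10241733e-04,
        1.08771058e-02, -8.22539903e-07]), 'tcp_pos': array([0.20059735, 0.51156668, 0.23010589]), 'ee_rot': array([ 1.85792041e-01,  9.82588435e-01, -1.08716014e-03, -3.21145919e-04]), 'force': array([ 0.27108247, -0.34852514,  0.18309362]), 'torque': array([-0.01199142, -0.00720557,  0.02662753]), 'grip_force': 0.0, 'gripper_width': 0.08560100446110654}
top shaker [([0.4956, 0.2649, 0.0739], 0.75)]
top pawl_knob [([0.522, 0.3553, 0.1287], 0.89)]
top handle [([0.4647, 0.3094, 0.1019], 0.86), ([0.5209, 0.3512, 0.1274], 0.62)]
top bottle_centre [([0.6906, 0.3974, 0.0164], 0.66), ([0.5096, 0.1848, 0.1349], 0.57)]
top tray [([0.4377, -0.059, 0.0054], 0.6), ([0.4674, 0.3168, 0.1058], 0.34)]
top tan_centre [([0.5368, -0.0323, 0.0681], 0.84)]
top vial_centre [([0.5289, -0.0869, 0.0697], 0.57)]
top timer [([0.6889, 0.4, 0.0178], 0.68)]
side shaker [([0.4975, 0.316, 0.0748], 0.91)]
side pawl_knob [([0.521, 0.3588, 0.1293], 0.84), ([0.4987, 0.3157, 0.0727], 0.69)]
side handle [([0.4641, 0.3193, 0.104], 0.56)]
side bottle_centre [([0.5135, 0.2045, 0.1292], 0.78)]
side tray [([0.4346, -0.0604, 0.0061], 0.8)]
side tan_centre [([0.5395, -0.0303, 0.0608], 0.64), ([0.4613, 0.322, 0.1078], 0.42)]
side vial_centre [([0.5255, -0.0908, 0.0705], 0.6)]
side timer [([0.6969, 0.3994, 0.0178], 0.76)]
```

View pics/both.png

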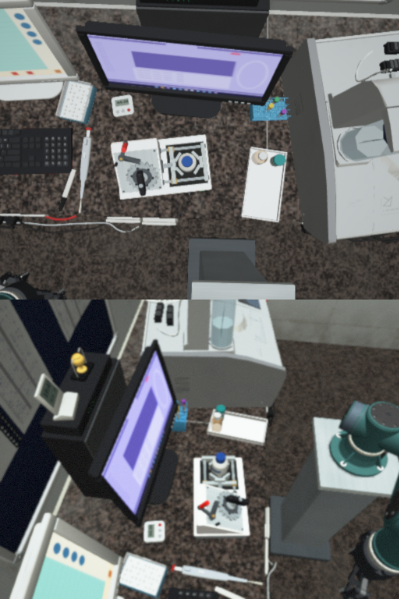

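Top view (upper): shaker at about (160,165), tray at (263,185), monitor close behind; the side view shows the console nearer its camera, with red knob and black bar. Now to fit the poses.

```bash
cat > fit.py <<'E'
from h import *
import sys
snaps={}
allP=[];sh=[];tr=[]
for n in ['top','side']:
    s=snap(n); W=cloud(s); C=s['frame']
    for l,o in (('shaker',sh),('tray',tr)):
        m=arm.masks_of(n,l)[0]['region']
        p=W[m]; o.append(p[np.isfinite(p).all(1)])
    r=W.reshape(-1,3); ok=np.isfinite(r).all(1)
    allP.append(np.c_[r,C.reshape(-1,3)][ok])
for o,nm in ((sh,'shaker'),(tr,'tray')):
    for p in o+[np.vstack(o)]:
        zmin=.03 if nm=='shaker' else .003
        q=p[(p[:,2]>zmin)]
        med=np.median(q[:,:2],0); q=q[np.linalg.norm(q[:,:2]-med,axis=1)<.2]
        print(nm,len(q),cv2.minAreaRect((q[:,:2]*1000).astype(np.float32)))
A=np.vstack(allP); np.save('A.npy',A)
# slope plane: bright points in console region
q=A[(abs(A[:,0]-.49)<.09)&(abs(A[:,1]-.33)<.06)&(A[:,2]>.02)&(A[:,3:].min(1)>150)][:,:3]
best=None;rng=np.random.default_rng(0)
for _ in range(500):
    a,b,c=q[rng.choice(len(q),3,False)]; nn=np.cross(b-a,c-a); L=np.linalg.norm(nn)
    if L<1e-5: continue
    nn/=L; nn*=np.sign(nn[2]); k=abs((q-a)@nn)<.002
    if best is None or k.sum()>best.sum(): best=k
p=q[best]; c=p.mean(0); nn=np.linalg.svd(p-c)[2][2]; nn*=np.sign(nn[2])
print('plane',len(p),c,nn,'yaw',np.degrees(np.arctan2(-nn[1],-nn[0])),'slope',np.degrees(np.arccos(nn[2])))
E
python3 fit.py
```

```text
shaker 8083 ((499.33673095703125, 258.15582275390625), (175.0587615966797, 279.96173095703125), 7.894131183624268)
shaker 6238 ((497.33905029296875, 259.41046142578125), (173.18197631835938, 275.2344055175781), 7.639887809753418)
shaker 14366 ((499.8135986328125, 256.9971923828125), (176.65756225585938, 280.8755187988281), 7.310284614562988)
tray 3047 ((457.4660339355469, -57.933250427246094), (116.48810577392578, 219.78176879882812), 83.06285858154297)
tray 1792 ((455.7943115234375, -59.096710205078125), (121.53132629394531, 216.88055419921875), 82.03093719482422)
tray 4839 ((457.3464660644531, -59.167030334472656), (121.71759033203125, 220.1256866455078), 82.16704559326172)
plane 2434 [0.48724792 0.33771359 0.09251288] [-0.51874379 -0.0681617   0.85220823] yaw 7.485645373398031 slope 31.547333275356394
```

```bash
cat > loc.py <<'E'
from h import *
A=np.load('A.npy')
y=np.radians(7.5); F=R.from_euler('z',y).as_matrix()
n=F@[-.53,0,.848]; u=F@[.848,0,.53]; l=F@[0,1,0]
c=np.array([.48725,.3377,.0925])
B=np.stack([u,l,n],0) # slope frame rows
q=(A[:,:3]-c)@B.T
reg=(abs(q[:,0])<.11)&(abs(q[:,1])<.085)
col=A[:,3:].astype(float)
dark=reg&(q[:,2]>.045)&(q[:,2]<.075)&(col.max(1)<90)
d=q[dark]; print('handle n',len(d),'h pct',np.percentile(d[:,2],[2,50,90,98]))
top=d[d[:,2]>np.percentile(d[:,2],95)-.006]
r=cv2.minAreaRect((top[:,:2]*1000).astype(np.float32)); print('bar top (slope u,l mm)',r)
h=np.array([*r[0],0])/1000; 
red=reg&(col[:,2]>110)&(col[:,0]<70)&(col[:,1]<70)
d=q[red]; print('red',len(d),np.percentile(d[:,2],[2,50,98]),cv2.minAreaRect((d[d[:,2]>.03][:,:2]*1000).astype(np.float32)))
k=d[d[:,2]>.044]; kt=k.mean(0); print('knob top',kt, 'world',c+B.T@kt)
print('handle world at 50mm',c+B.T@np.array([h[0],h[1],.05]))
kc=np.array([kt[0],kt[1],.036]); a=np.radians(25)
pv=kc-.046*np.array([np.cos(a),-np.sin(a),0])
print('knob c',c+B.T@kc,'pivot',c+B.T@pv,'end',c+B.T@(pv+[0,.046,0]), 'pv slope',pv)
blue=(abs(A[:,0]-.51)<.08)&(abs(A[:,1]-.195)<.08)&(A[:,2]>.12)&(col[:,0]>110)&(col[:,2]<90)
b=A[blue][:,:3]; print('cap',len(b),b.min(0),b.max(0))
t=b[b[:,2]>.15]; print(t.mean(0),cv2.minEnclosingCircle((t[:,:2]*1000).astype(np.float32)))
m=(A[:,0]>.58)&(A[:,0]<.8)&(abs(A[:,1]-.3)<.2)&(A[:,2]>.1)
print('monitor low pts', np.round(A[m][:,:3].min(0),3), np.percentile(A[m][:,0],[1,10]))
E
python3 loc.py
```

```text
handle n 443 h pct [0.04561817 0.06006181 0.06313564 0.06410575]
bar top (slope u,l mm) ((-19.252883911132812, -20.888418197631836), (72.72921752929688, 17.86450958251953), 0.2489427924156189)
red 99 [0.0148549  0.03946001 0.04994392] ((90.15884399414062, 10.65339183807373), (10.650250434875488, 12.176948547363281), 55.15046691894531)
knob top [0.08974041 0.01037303 0.04782577] world [0.53621407 0.35460878 0.18061867]
handle world at 50mm [0.44751643 0.31140031 0.12469597]
knob c [0.5424281  0.35542687 0.17059042] pivot [0.50483982 0.37008647 0.14849463] end [0.49883561 0.41569293 0.14849463] pv slope [0.04805025 0.02981347 0.036     ]
cap 264 [0.49661771 0.1672403  0.14213992] [0.5250144  0.19949768 0.16234668]
[0.51061163 0.18389614 0.15803924] ((510.6751403808594, 183.28367614746094), 16.62305450439453)
monitor low pts [0.691 0.1   0.117] [0.69908549 0.71706708]
```

```bash
python3 - <<'E'
import cv2,numpy as np
a=cv2.imread('pics/top0.png')[160:270,130:290];b=cv2.imread('pics/side0.png')[180:320,225:335]
a=cv2.resize(a,None,fx=3,fy=3,interpolation=2);b=cv2.resize(b,None,fx=3,fy=3,interpolation=2)
H=max(a.shape[0],b.shape[0]);a=cv2.copyMakeBorder(a,0,H-a.shape[0],0,0,0);b=cv2.copyMakeBorder(b,0,H-b.shape[0],0,0,0)
o=np.hstack([a,b]);o=o[:,:];cv2.imwrite('pics/crop.png',cv2.resize(o,(800,int(o.shape[0]*800/o.shape[1]))))
E
```

```text
(no output)
```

View pics/crop.png

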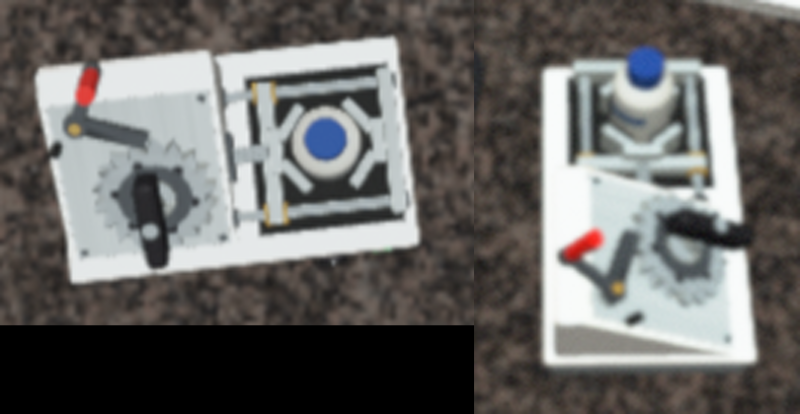

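Crops show the knob (90,80), gold pivot (75,128), bar pointing up-slope (150,220), and bottle between the V jaws (325,140), all agreeing with the fit. The tool stays vertical, so I'll push the knob and the bar with the closed fingertips.

```bash
cat >> h.py <<'E'
y0=np.radians(7.5); F=R.from_euler('z',y0).as_matrix()
B=np.stack([F@[.848,0,.53],F@[0,1,0],F@[-.53,0,.848]],0); C0=np.array([.48725,.3377,.0925])
def S2W(u,l,h): return C0+B.T@(np.array([u,l,h])/1000)   # slope mm -> world
def inc(wps):
    """wps: (world xyz, yaw of tool x deg) -> increments in current tool frame"""
    st=arm.read_state(); Q=R.from_quat(st['ee_rot']).as_matrix(); p=np.array(st['tcp_pos'])
    yaw=np.degrees(np.arctan2(Q[1,0],Q[0,0])); print('t',round(st['time'],2),'tcp',p.round(4),'yaw',round(yaw,1),'f',np.round(st['force'],1))
    for w,a in wps:
        s=Q.T@(np.array(w)-p)*1000; d=-((a-yaw+180)%360-180)
        print([*np.round(s,0).astype(int).tolist(),round(d)], 'W',np.round(w,3))
E
python3 - <<'E'
from h import *
W=np.load('topW.npy')
print('pivot slope',np.round(B@(W[202:205,154:157].reshape(-1,3)-C0).T*1000,0).T.tolist())
def pw(phi,dz=0,r=46):
    p=S2W(48+r*np.cos(np.radians(phi)),30+r*np.sin(np.radians(phi)),36); p[2]+=dz-.010; return p
inc([(pw(-62,.07),77),(pw(-62),77)])
E
```

```text
pivot slope [[50.0, 30.0, 16.0], [50.0, 28.0, 16.0], [48.0, 26.0, 13.0], [49.0, 30.0, 18.0], [48.0, 28.0, 17.0], [46.0, 26.0, 15.0], [44.0, 31.0, 14.0], [45.0, 29.0, 17.0], [44.0, 27.0, 16.0]]
t 1.2 tcp [0.2008 0.512  0.2314] yaw 158.6 f [-0.8  0.   0.2]
[-370, -48, 11, 82] W [0.528 0.332 0.22 ]
[-370, -48, 81, 82] W [0.528 0.332 0.15 ]
```

Request:
{"name": "drive_tool", "arguments": {"increments": [-62, -8, 0, 10, -123, -16, 0, 20, -185, -24, 0, 30, -246, -32, 0, 40, -308, -40, 0, 50], "claw": 255}}

```text
time: 1.82
tcp_pos: [0.4746, 0.3613, 0.2315]
ee_rot: [0.586, 0.81, 0.0, -0.0]
force: [0.2, 0.4, 1.0]
gripper_width: 0.0
grip_force: 0.0
```

```bash
cat > pawl.py <<'E'
from h import *
import sys
def pw(phi,dz=0,r=46):
    p=S2W(48+r*np.cos(np.radians(phi)),29+r*np.sin(np.radians(phi)),36); p[2]+=dz-.010; return p
def yw(th): 
    t=np.radians(th); return 97.5+np.degrees(np.arctan2(.848*np.sin(t),np.cos(t)))
inc([(pw(p,d/1000),yw(min(p+30,90))) for p,d in [x if isinstance(x,tuple) else (x,0) for x in eval(sys.argv[1])]])
E
python3 pawl.py "[(-64,70),-64]"
```

```text
t 1.82 tcp [0.4746 0.3613 0.2315] yaw 108.3 f [0.2 0.4 1. ]
[-46, 40, 12, 41] W [0.527 0.331 0.219]
[-46, 40, 82, 41] W [0.527 0.331 0.149]
```

Request:
{"name": "drive_tool", "arguments": {"increments": [-24, 20, 6, 10, -46, 40, 12, 20, -46, 40, 12, 30, -46, 40, 12, 40, -46, 40, 20, 40]}}

```text
time: 2.45
tcp_pos: [0.5261, 0.3316, 0.2118]
ee_rot: [0.826, 0.564, 0.001, 0.0]
force: [0.0, -0.4, 0.6]
gripper_width: 0.0001
grip_force: 0.0
```

```bash
python3 pawl.py "[-64,-50,-40]"; python3 - <<'E'
from h import *
s=snap('side');t=snap('top')
a=cv2.resize(s['frame'][150:330,200:370],None,fx=2.3,fy=2.3);b=cv2.resize(t['frame'][140:280,120:300],None,fx=2.3,fy=2.3)
b=cv2.copyMakeBorder(b,0,a.shape[0]-b.shape[0],0,0,0)[:, :400]
cv2.imwrite('pics/p1.png',np.hstack([a,b]))
E
```

```text
t 2.45 tcp [0.5261 0.3316 0.2118] yaw 68.7 f [ 0.  -0.4  0.6]
[-1, 1, 63, 1] W [0.527 0.331 0.149]
[9, 5, 58, -12] W [0.534 0.338 0.154]
[16, 7, 55, -20] W [0.538 0.344 0.157]
```

View pics/p1.png

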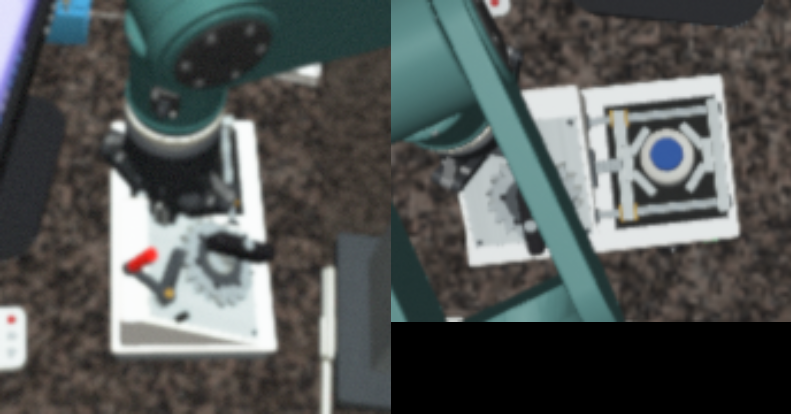

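Side view: knob at (142,258), fingers at (160,210), clear on its right side. Descend and begin the sweep.

Request:
{"name": "drive_tool", "arguments": {"increments": [-1, 1, 40, 0, -1, 1, 63, 0, -1, 1, 63, 0]}}

```text
time: 2.92
tcp_pos: [0.5244, 0.3295, 0.1453]
ee_rot: [0.826, 0.564, -0.003, -0.0]
force: [0.0, 0.4, 0.0]
gripper_width: 0.0001
grip_force: 0.0
```

```bash
python3 pawl.py "[-55,-46,-37,-28,-19]"
```

```text
t 2.92 tcp [0.5244 0.3295 0.1453] yaw 68.7 f [0.  0.4 0. ]
[8, 5, -7, -7] W [0.532 0.335 0.152]
[14, 7, -10, -15] W [0.536 0.34  0.155]
[21, 8, -13, -23] W [0.539 0.346 0.158]
[28, 8, -15, -31] W [0.542 0.352 0.16 ]
[35, 7, -16, -38] W [0.543 0.359 0.162]
```

Request:
{"name": "drive_tool", "arguments": {"increments": [6, 3, -3, -7, 12, 5, -6, -15, 19, 6, -9, -23, 26, 6, -11, -31, 33, 5, -12, -38]}}

```text
time: 3.55
tcp_pos: [0.5436, 0.3597, 0.1626]
ee_rot: [0.596, 0.803, 0.001, 0.001]
force: [-0.4, -1.1, 0.1]
gripper_width: -0.0002
grip_force: 0.1
```

```bash
python3 pawl.py "[-19,-9,0,9,18,27]"
```

```text
t 3.55 tcp [0.5436 0.3597 0.1626] yaw 106.9 f [-0.4 -1.1  0.1]
[0, 0, 1, 0] W [0.543 0.359 0.162]
[7, 3, 0, -9] W [0.544 0.367 0.163]
[14, 4, 0, -17] W [0.544 0.374 0.163]
[21, 5, 0, -25] W [0.542 0.381 0.163]
[28, 5, 1, -34] W [0.54  0.388 0.162]
[35, 3, 2, -43] W [0.537 0.395 0.16 ]
```

Contact is light (1 N). Continue.

Request:
{"name": "drive_tool", "arguments": {"increments": [7, 3, 0, -9, 14, 4, 0, -17, 21, 5, 0, -25, 28, 5, 1, -34, 35, 3, 2, -43]}}

```text
time: 4.18
tcp_pos: [0.5363, 0.3942, 0.1604]
ee_rot: [0.259, 0.966, 0.001, 0.001]
force: [-0.9, 0.1, 0.1]
gripper_width: 0.0001
grip_force: 0.0
```

```bash
python3 pawl.py "[27,34,41,48,55,60]"
```

```text
t 4.17 tcp [0.5363 0.3942 0.1604] yaw 150.0 f [-0.9  0.1  0.1]
[0, 0, 0, 0] W [0.537 0.395 0.16 ]
[5, 3, 2, -8] W [0.534 0.399 0.159]
[10, 5, 4, -15] W [0.53  0.403 0.157]
[15, 6, 6, -23] W [0.526 0.407 0.155]
[20, 6, 8, -32] W [0.522 0.41  0.152]
[24, 6, 10, -38] W [0.519 0.411 0.151]
```

Request:
{"name": "drive_tool", "arguments": {"increments": [5, 3, 2, -8, 10, 5, 4, -15, 15, 6, 6, -23, 20, 6, 8, -32, 20, 6, 8, -32]}}

```text
time: 4.8
tcp_pos: [0.5217, 0.4094, 0.1519]
ee_rot: [-0.014, 1.0, 0.001, 0.001]
force: [0.5, 0.5, 1.2]
gripper_width: 0.0001
grip_force: 0.0
```

```bash
cat > see.py <<'E'
from h import *
import sys
s=snap('side');t=snap('top')
a=cv2.resize(s['frame'][150:330,200:370],None,fx=2.3,fy=2.3);b=cv2.resize(t['frame'][140:280,120:300],None,fx=2.3,fy=2.3)
b=cv2.copyMakeBorder(b,0,a.shape[0]-b.shape[0],0,0,0)[:, :400]
cv2.imwrite('pics/'+sys.argv[1],np.hstack([a,b]))
A=[]
for q in (s,t):
    W=cloud(q).reshape(-1,3);k=np.isfinite(W).all(1);A.append(np.c_[W,q['frame'].reshape(-1,3)][k])
A=np.vstack(A);np.save('A.npy',A)
q=(A[:,:3]-C0)@B.T*1000;col=A[:,3:]
reg=(abs(q[:,0])<115)&(abs(q[:,1])<100)
red=reg&(col[:,2]>100)&(col[:,0]<70)&(col[:,1]<70)
print('red',red.sum(),q[red&(q[:,2]>30)].mean(0).round(1) if red.any() else '', 'stop expected (48,75)')
d=q[reg&(q[:,2]>55)&(q[:,2]<68)&(col.max(1)<90)&(abs(q[:,0]+19)<45)&(abs(q[:,1]+21)<45)]
if len(d)>10: print('bar',len(d),cv2.minAreaRect(d[:,:2].astype(np.float32)))
E
python3 see.py p2.png; python3 pawl.py "[55,(55,70)]"
```

```text
red 43 [52.9 76.8 44.7] stop expected (48,75)
bar 336 ((-18.265411376953125, -21.21278190612793), (73.93875122070312, 18.29589080810547), 0.09779825061559677)
t 4.9 tcp [0.522  0.4091 0.1516] yaw -178.5 f [ 0.8 -0.   0.4]
[0, 0, -1, 0] W [0.522 0.41  0.152]
[0, 1, -71, 0] W [0.522 0.41  0.222]
```

View pics/p2.png

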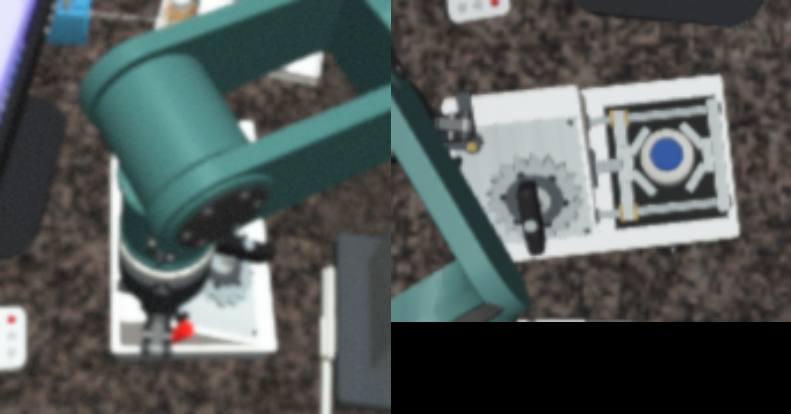

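```bash
cat > wheel.py <<'E'
from h import *
import sys
def wp(al,d=20,dz=0,r=26):
    a=np.radians(al); e1=np.array([np.cos(a),np.sin(a)]); e2=np.array([-np.sin(a),np.cos(a)])
    p=np.array([-18.7,-21])-r*e1+d*e2
    w=S2W(p[0],p[1],62); w[2]+=dz/1000-.024
    return w, 97.5+np.degrees(np.arctan2(.848*np.sin(a),np.cos(a)))
inc([wp(*x) for x in eval(sys.argv[1])])
E
python3 wheel.py "[(0,32,90),(0,32,0)]"
```

```text
t 4.9 tcp [0.522  0.4091 0.1516] yaw -178.5 f [ 0.8 -0.   0.4]
[108, -67, -36, 84] W [0.416 0.339 0.187]
[108, -67, 54, 84] W [0.416 0.339 0.097]
```

Request:
{"name": "drive_tool", "arguments": {"increments": [0, 0, -40, 0, 0, 0, -75, 0, 0, 0, -75, 10]}}

```text
time: 5.28
tcp_pos: [0.5233, 0.4096, 0.2314]
ee_rot: [0.077, 0.997, 0.003, 0.004]
force: [-0.8, -0.2, -1.1]
gripper_width: 0.0
grip_force: 0.0
```

Request:
{"name": "drive_tool", "arguments": {"increments": [20, -18, 0, 10, 40, -36, 0, 20, 60, -54, 0, 30, 80, -72, 5, 40, 95, -85, 10, 50]}}

```text
time: 5.9
tcp_pos: [0.4146, 0.338, 0.2162]
ee_rot: [0.491, 0.871, 0.001, 0.0]
force: [-0.1, 0.2, 0.3]
gripper_width: -0.0005
grip_force: 0.0
```

```bash
python3 wheel.py "[(0,32,70),(0,32,0)]"
```

```text
t 5.9 tcp [0.4146 0.338  0.2162] yaw 121.1 f [-0.1  0.2  0.3]
[1, 1, 49, 24] W [0.416 0.339 0.167]
[1, 1, 119, 24] W [0.416 0.339 0.097]
```

Request:
{"name": "drive_tool", "arguments": {"increments": [1, 1, 30, 10, 1, 1, 60, 20, 1, 1, 95, 24, 1, 1, 119, 24, 1, 1, 119, 24]}}

```text
time: 6.52
tcp_pos: [0.4171, 0.3406, 0.1145]
ee_rot: [0.659, 0.752, 0.005, 0.002]
force: [-24.1, -15.5, 64.9]
gripper_width: -0.0001
grip_force: 42.2
```

```bash
python3 see.py p3.png; python3 wheel.py "[(0,26),(0,20),(6,20),(12,20),(18,20),(24,20)]"
```

```text
red 157 [52.7 75.2 43.4] stop expected (48,75)
bar 204 ((-15.897497177124023, -7.36024284362793), (54.23352813720703, 68.30477142333984), 85.13585662841797)
t 6.62 tcp [0.4172 0.3408 0.1149] yaw 97.5 f [-23.6 -15.8  64.5]
[-7, -2, 17, 0] W [0.416 0.333 0.097]
[-13, -2, 17, 0] W [0.417 0.327 0.097]
[-16, -4, 18, -5] W [0.416 0.324 0.096]
[-19, -5, 19, -10] W [0.415 0.321 0.095]
[-22, -6, 20, -15] W [0.414 0.318 0.095]
[-26, -7, 20, -21] W [0.414 0.315 0.094]
```

View pics/p3.png

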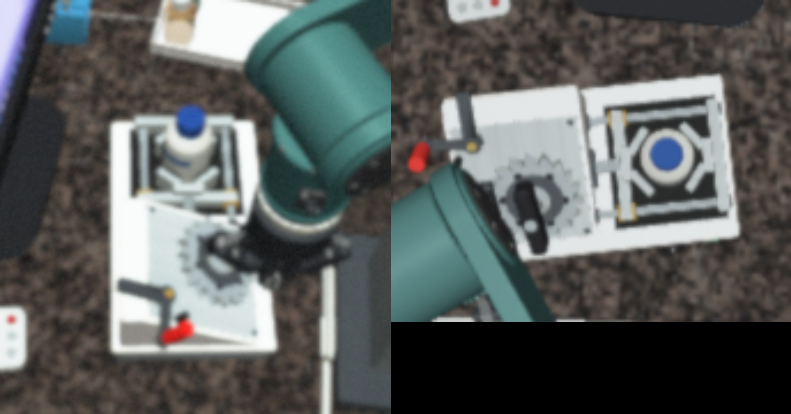

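Something under the gripper pushes back with 65 N. I'll back straight up at once and look from the wrist camera.

Request:
{"name": "drive_tool", "arguments": {"increments": [0, 0, -30, 0, 0, 0, -60, 0, 0, 0, -60, 0]}}

```text
time: 7.0
tcp_pos: [0.4174, 0.341, 0.1605]
ee_rot: [0.659, 0.752, 0.004, 0.001]
force: [-0.2, 0.3, -0.3]
gripper_width: 0.0004
grip_force: 0.0
```

```bash
python3 see.py p4.png; python3 - <<'E'
from h import *
s=snap('wrist'); t=cv2.imread('pics/p4.png')
st=arm.read_state();print(st['tcp_pos'],st['force'],R.from_quat(st['ee_rot']).as_matrix().round(2).tolist())
a=cv2.resize(s['frame'],(512,384)); b=cv2.resize(t[:, :391],(288,300)); b=cv2.copyMakeBorder(b,0,84,0,0,0)
cv2.imwrite('pics/p4b.png',np.hstack([a,b]))
# project the tcp into wrist
M=cv2.Rodrigues(np.array(s['rvec'],float))[0]; c=M@st['tcp_pos']+np.array(s['tvec']).ravel(); print(c, s['fx']*c[0]/c[2]+s['cx'],s['fy']*c[1]/c[2]+s['cy'])
print('cam pos in tool',R.from_quat(st['ee_rot']).as_matrix().T@(-M.T@np.array(s['tvec']).ravel()-st['tcp_pos']))
E
```

```text
red 140 [53.5 75.7 43. ] stop expected (48,75)
bar 244 ((-15.868072509765625, -20.83445167541504), (70.4107894897461, 17.36417579650879), 6.448095798492432)
[0.41497813 0.3395469  0.15509649] [-0.11479788 -0.71919224  0.64985165] [[-0.13, 0.99, -0.0], [0.99, 0.13, -0.0], [-0.0, -0.0, -1.0]]
[-0.00058298  0.02791347  0.15710775] 257.88977911078297 245.43736024760113
cam pos in tool [ 0.06938672  0.00018365 -0.14369341]
```

View pics/p4b.png

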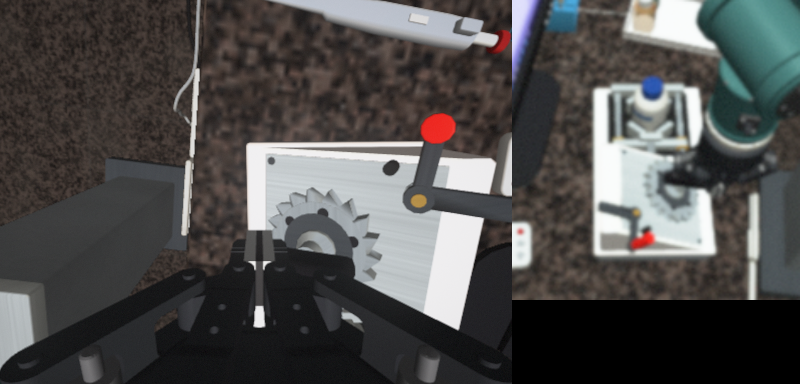

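The wrist view shows the wide finger linkage (columns 0–510, low in the frame) lying along the slope. It came down on the upper end of the bar (320,265). I'll turn the tool 90° so the linkage lies across the slope, and dip less deeply.

```bash
sed -i 's/dz\/1000-.024/dz\/1000-.016/; s/return w, .*/return w, 187.5/' wheel.py; python3 wheel.py "[(5,32,60),(5,32,0)]"
```

```text
t 7.15 tcp [0.415  0.3395 0.1551] yaw 97.5 f [-0.1 -0.7  0.6]
[-3, -2, -9, -90] W [0.414 0.337 0.164]
[-3, -2, 51, -90] W [0.414 0.337 0.104]
```

Request:
{"name": "drive_tool", "arguments": {"increments": [0, 0, -8, -10, 0, 0, -15, -20, 0, 0, -15, -30, 0, 0, -15, -40, 0, 0, -15, -50]}}

```text
time: 7.78
tcp_pos: [0.4146, 0.3394, 0.169]
ee_rot: [0.277, 0.961, -0.002, -0.001]
force: [-0.3, -0.2, -0.7]
gripper_width: 0.0002
grip_force: 0.0
```

Request:
{"name": "drive_tool", "arguments": {"increments": [0, 0, 0, -10, 0, 0, 0, -20, 0, 0, 0, -30, 0, 0, 0, -40, 0, 0, 0, -40]}}

```text
time: 8.4
tcp_pos: [0.4147, 0.3395, 0.1693]
ee_rot: [-0.065, 0.998, -0.001, -0.002]
force: [0.3, 0.0, 0.6]
gripper_width: -0.0002
grip_force: 0.0
```

```bash
python3 wheel.py "[(5,32,60),(5,32,0),(5,24,0)]";python3 see.py p5.png
```

```text
t 8.4 tcp [0.4147 0.3395 0.1693] yaw -172.6 f [0.3 0.  0.6]
[1, -3, 5, 0] W [0.414 0.337 0.164]
[1, -3, 65, 0] W [0.414 0.337 0.104]
[1, -10, 65, 0] W [0.415 0.329 0.104]
red 120 [54.3 76.  42.1] stop expected (48,75)
bar 261 ((-14.639482498168945, -20.708721160888672), (65.99082946777344, 17.824254989624023), 5.92025089263916)
```

Request:
{"name": "drive_tool", "arguments": {"increments": [0, 0, 30, 0, 0, 0, 50, 0, 0, 0, 58, 0, 0, 0, 65, 0, 0, 0, 65, 0]}}

```text
time: 9.12
tcp_pos: [0.4155, 0.3404, 0.1065]
ee_rot: [-0.066, 0.998, 0.0, 0.0]
force: [-0.1, 1.2, 0.8]
gripper_width: 0.0002
grip_force: 1.0
```

```bash
python3 wheel.py "[(5,20),(11,20),(17,20),(23,20),(29,20)]"
```

```text
t 9.12 tcp [0.4155 0.3404 0.1065] yaw -172.4 f [-0.1  1.2  0.8]
[1, -15, 2, 0] W [0.416 0.325 0.105]
[3, -18, 3, 0] W [0.415 0.322 0.104]
[4, -22, 4, 0] W [0.414 0.319 0.103]
[5, -25, 4, 0] W [0.414 0.315 0.102]
[5, -28, 5, 0] W [0.414 0.312 0.102]
```

Request:
{"name": "drive_tool", "arguments": {"increments": [0, -7, 1, 0, 1, -14, 2, 0, 3, -18, 3, 0, 4, -22, 4, 0]}}

```text
time: 9.62
tcp_pos: [0.4144, 0.3184, 0.103]
ee_rot: [-0.066, 0.998, 0.001, 0.001]
force: [-0.7, 4.4, 2.3]
gripper_width: 0.0004
grip_force: 2.1
```

```bash
python3 see.py p6.png; python3 wheel.py "[(17,20),(25,20),(33,20),(41,20),(49,20),(57,20),(65,20)]"
```

```text
red 156 [52.8 75.3 43.6] stop expected (48,75)
bar 206 ((-26.773162841796875, -16.78091049194336), (72.33125305175781, 37.29151153564453), 64.7100830078125)
t 9.72 tcp [0.4145 0.3175 0.1028] yaw -172.4 f [-1.8  3.9  1.5]
[0, 1, 0, 0] W [0.414 0.319 0.103]
[1, -3, 1, 0] W [0.414 0.314 0.102]
[2, -8, 1, 0] W [0.414 0.309 0.102]
[2, -12, 1, 0] W [0.414 0.305 0.102]
[1, -17, 1, 0] W [0.416 0.301 0.102]
[0, -21, 0, 0] W [0.417 0.296 0.103]
[-1, -26, -1, 0] W [0.419 0.292 0.104]
```

Request:
{"name": "drive_tool", "arguments": {"increments": [1, -4, 1, 0, 2, -8, 1, 0, 2, -12, 1, 0, 1, -17, 1, 0, 1, -17, 1, 0]}}

```text
time: 10.35
tcp_pos: [0.4124, 0.3097, 0.1017]
ee_rot: [-0.068, 0.998, 0.01, -0.002]
force: [-8.2, 28.1, -1.2]
gripper_width: 0.0001
grip_force: 12.2
```

```bash
python3 see.py p7.png; python3 wheel.py "[(49,20),(55,20),(60,20),(65,20),(72,20)]"
```

```text
red 155 [52.6 75.3 43.6] stop expected (48,75)
bar 150 ((-28.478675842285156, -17.95362091064453), (72.2027816772461, 37.57184982299805), 73.0484848022461)
t 10.45 tcp [0.4124 0.3097 0.1017] yaw -172.2 f [-9.  28.2 -1.2]
[-2, -10, -1, 0] W [0.416 0.301 0.102]
[-3, -13, -1, 0] W [0.417 0.297 0.103]
[-3, -16, -2, 0] W [0.418 0.295 0.103]
[-4, -18, -2, 0] W [0.419 0.292 0.104]
[-6, -22, -4, 0] W [0.421 0.289 0.105]
```

View pics/p7.png

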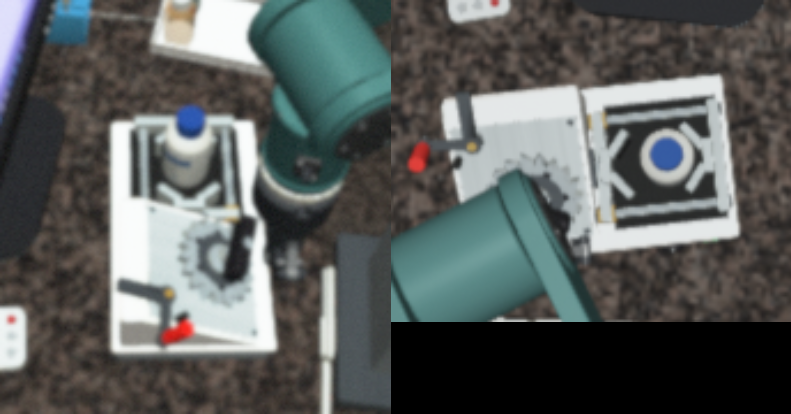

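The jaw now stands against the console (top view, column 600) and the bar lies across the slope; 28 N says it is at the stop. Back off, go up, verify.

Request:
{"name": "drive_tool", "arguments": {"increments": [2, 4, 0, 0, 4, 4, -10, 0, 6, 4, -50, 0, 6, 4, -100, 0, 6, 4, -140, 0], "claw": 255}}

```text
time: 11.08
tcp_pos: [0.4094, 0.3022, 0.2426]
ee_rot: [-0.065, 0.998, -0.002, 0.0]
force: [0.6, 0.4, 0.6]
gripper_width: 0.0
grip_force: 0.0
```

Request:
{"name": "drive_tool", "arguments": {"increments": [0, -20, 0, 0, 0, -40, 0, 0], "claw": 0}}

```text
time: 11.32
tcp_pos: [0.4143, 0.2619, 0.2401]
ee_rot: [-0.066, 0.998, -0.002, -0.001]
force: [-0.2, -0.4, -0.8]
gripper_width: 0.036
grip_force: 0.0
```

```bash
cat > chk.py <<'E'
from h import *
import subprocess
subprocess.run(['python3','see.py','p8.png'])
A=np.load('A.npy');col=A[:,3:].astype(float)
blue=(abs(A[:,0]-.51)<.08)&(abs(A[:,1]-.185)<.08)&(A[:,2]>.15)&(col[:,0]>110)&(col[:,2]<90)
t=A[blue][:,:3]; print('cap',len(t),t.mean(0),t[:,2].max(),cv2.minEnclosingCircle((t[:,:2]*1000).astype(np.float32)))
st=arm.read_state();print(st['time'],st['tcp_pos'],st['force'],st['qpos'])
for c in ('top','side'): print([(d['location'].round(3) if hasattr(d['location'],'round') else d['location'],d['confidence']) for d in arm.look_for(c,'bottle_centre')])
E
python3 chk.py
```

```text
red 157 [52.7 75.1 44. ] stop expected (48,75)
bar 133 ((-16.868505477905273, -20.149009704589844), (69.63352966308594, 14.024833679199219), 73.28942108154297)
cap 1330 [0.45728964 0.2296111  0.51350704] 0.6094693581335369 ((475.3561096191406, 218.2071990966797), 64.12591552734375)
this script no longer has the robotException ignored in: <_io.TextIOWrapper mode='rw' encoding='UTF-8'>
Traceback (most recent call last):
BrokenPipeError: [Errno 32] Broken pipe
```

Wheel at 73° ≈ the 71.6° stop, and the pawl rests on its stop. Now the bottle.

```bash
cat > chk.py <<'E'
from h import *
A=np.load('A.npy');col=A[:,3:].astype(float)
blue=(abs(A[:,0]-.51)<.06)&(abs(A[:,1]-.185)<.06)&(A[:,2]>.15)&(A[:,2]<.17)&(col[:,0]>110)&(col[:,2]<90)
t=A[blue][:,:3]; print('cap',len(t),t.mean(0).round(4),cv2.minEnclosingCircle((t[:,:2]*1000).astype(np.float32)))
w=(abs(A[:,0]-.51)<.06)&(abs(A[:,1]-.185)<.06)&(A[:,2]>.09)&(A[:,2]<.113)&(col.min(1)>120)
t=A[w][:,:3]
if len(t)>20: print('body',len(t),cv2.minAreaRect((t[:,:2]*1000).astype(np.float32)))
for c in ('top','side'):
    snap(c); print([(np.round(d['location'],3),round(d['confidence'],2)) for d in arm.look_for(c,'bottle_centre')])
b=np.array([.5107,.1836,0])
inc([(b+[0,0,.24],187.5),(b+[0,0,.09],187.5)])
E
python3 chk.py
```

```text
cap 257 [0.5105 0.184  0.1582] ((510.6534729003906, 183.91502380371094), 15.711909294128418)
body 56 ((505.2936096191406, 190.36865234375), (49.081787109375, 33.8363151550293), 39.414608001708984)
[(array([0.51 , 0.184, 0.135]), 0.8), (array([0.518, 0.377, 0.136]), 0.66)]
[(array([0.518, 0.203, 0.122]), 0.67)]
t 11.62 tcp [0.4141 0.2638 0.2402] yaw -172.4 f [ 0.1  0.2 -0.3]
[-85, -92, 0, 0] W [0.511 0.184 0.24 ]
[-86, -92, 150, 0] W [0.511 0.184 0.09 ]
```

Request:
{"name": "drive_tool", "arguments": {"increments": [-25, -27, -20, 10, -50, -54, -20, 20, -70, -75, -20, 30, -85, -92, -20, 40, -85, -92, -20, 50], "claw": 0}}

```text
time: 12.25
tcp_pos: [0.5117, 0.1834, 0.2601]
ee_rot: [0.365, 0.931, -0.001, -0.001]
force: [-0.5, 0.5, 0.5]
gripper_width: 0.0851
grip_force: 0.0
```

Request:
{"name": "drive_tool", "arguments": {"increments": [0, 0, 0, 10, 0, 0, 0, 20, 0, 0, 0, 30, 0, 0, 0, 40, 0, 0, 0, 40]}}

```text
time: 12.88
tcp_pos: [0.5106, 0.1846, 0.2607]
ee_rot: [0.658, 0.753, -0.0, -0.0]
force: [-0.5, -0.3, 0.0]
gripper_width: 0.0853
grip_force: 0.0
```

```bash
cat > b.py <<'E'
from h import *
b=np.array([.5107,.184,0]); inc([(b+[0,0,.15],97.5),(b+[0,0,.09],97.5)]); print(arm.read_state()['gripper_width'])
E
python3 b.py
```

```text
t 12.88 tcp [0.5106 0.1846 0.2607] yaw 97.7 f [-0.5 -0.3  0. ]
[-1, 0, 111, 0] W [0.511 0.184 0.15 ]
[-1, 0, 171, 0] W [0.511 0.184 0.09 ]
0.08525953396717677
```

Request:
{"name": "drive_tool", "arguments": {"increments": [-1, 0, 50, 0, -1, 0, 90, 0, -1, 0, 110, 0, -1, 0, 125, 0, -1, 0, 135, 0]}}

```text
time: 13.5
tcp_pos: [0.5109, 0.1834, 0.1258]
ee_rot: [0.658, 0.753, -0.0, -0.0]
force: [-0.2, 0.3, 0.4]
gripper_width: 0.0859
grip_force: 0.0
```

Request:
{"name": "drive_tool", "arguments": {"increments": [0, 0, 12, 0, 0, 0, 24, 0, 0, 0, 35, 0, 0, 0, 35, 0]}}

```text
time: 14.0
tcp_pos: [0.5101, 0.183, 0.09]
ee_rot: [0.659, 0.752, -0.001, -0.001]
force: [-0.0, 0.3, 0.4]
gripper_width: 0.0855
grip_force: 0.0
```

```bash
python3 b.py
```

```text
t 14.0 tcp [0.5101 0.183  0.09  ] yaw 97.6 f [-0.   0.3  0.4]
[1, 1, -60, 0] W [0.511 0.184 0.15 ]
[1, 1, 0, 0] W [0.511 0.184 0.09 ]
0.08550708567656796
```

Request:
{"name": "drive_tool", "arguments": {"increments": [0, 0, 0, 0, 0, 0, 0, 0, 0, 0, 0, 0, 0, 0, 0, 0, 0, 0, 0, 0], "claw": 255}}

```text
time: 14.62
tcp_pos: [0.5115, 0.1834, 0.0923]
ee_rot: [0.659, 0.752, 0.001, 0.0]
force: [0.2, 1.4, 4.1]
gripper_width: 0.0507
grip_force: 62.6
```

Request:
{"name": "drive_tool", "arguments": {"increments": [0, 0, -10, 0, 0, 0, -25, 0, 0, 0, -50, 0, 0, 0, -75, 0, 0, 0, -100, 0]}}

```text
time: 15.25
tcp_pos: [0.5104, 0.1824, 0.1927]
ee_rot: [0.659, 0.752, -0.001, 0.0]
force: [0.3, 0.1, -0.7]
gripper_width: 0.051
grip_force: 63.2
```

```bash
python3 - <<'E'
from h import *
s=snap('side');t=snap('top')
a=cv2.resize(s['frame'][100:340,180:400],None,fx=1.8,fy=1.8);b=cv2.resize(t['frame'][120:300,120:340],None,fx=1.8,fy=1.8)
b=cv2.copyMakeBorder(b,0,a.shape[0]-b.shape[0],0,0,0); cv2.imwrite('pics/p9.png',np.hstack([a,b]))
for c in ('side','top'):
  for l in ('tray','tan_centre','vial_centre'): print(c,l,[(np.round(d['location'],3).tolist(),round(d['confidence'],2)) for d in arm.look_for(c,l)[:1]])
a=np.radians(-7.3); X=np.array([np.cos(a),np.sin(a)]); T=np.array([.457,-.0583])-.045*X
print('target',T)
inc([([*T,.20],82.7),([*T,.052],82.7)])
E
```

```text
side tray [([0.388, -0.067, 0.007], 0.82)]
side tan_centre []
side vial_centre []
top tray [([0.44, -0.058, 0.005], 0.94)]
top tan_centre []
top vial_centre [([0.478, 0.229, 0.081], 0.61)]
target [ 0.41236475 -0.05258209]
t 15.65 tcp [0.5101 0.1829 0.1896] yaw 97.6 f [-0.1 -0.3 -1.8]
[-221, -128, -10, 15] W [ 0.412 -0.053  0.2  ]
[-220, -127, 138, 15] W [ 0.412 -0.053  0.052]
```

View pics/p9.png

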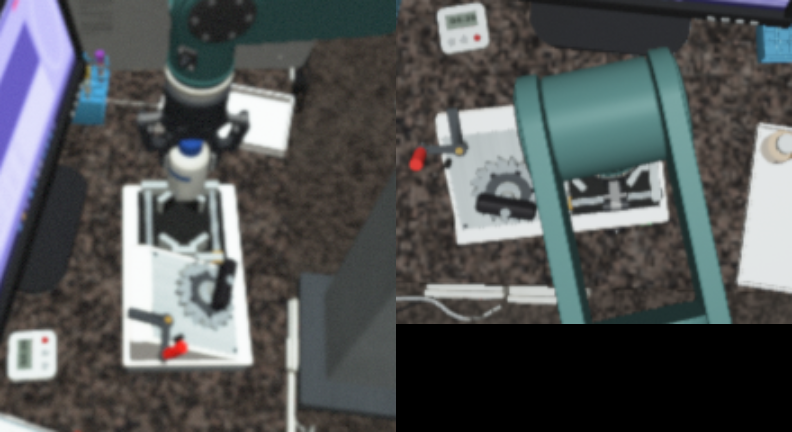

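Side view: the bottle hangs upright in the gripper at (190,170), the clamp is empty and open, and the pawl knob is left at (175,348). Carry it to the tray.

Request:
{"name": "drive_tool", "arguments": {"increments": [-25, -15, -8, 2, -65, -38, -8, 5, -105, -61, -8, 8, -145, -84, -8, 11, -180, -105, -8, 15]}}

```text
time: 16.27
tcp_pos: [0.4293, -0.0104, 0.1984]
ee_rot: [0.752, 0.659, -0.001, -0.0]
force: [1.1, 0.1, -0.9]
gripper_width: 0.0511
grip_force: 63.2
```

Request:
{"name": "drive_tool", "arguments": {"increments": [-25, -14, 0, 0, -35, -20, 0, 0, -35, -20, 0, 0]}}

```text
time: 16.65
tcp_pos: [0.406, -0.0412, 0.1989]
ee_rot: [0.752, 0.66, 0.0, -0.0]
force: [0.5, 0.2, -1.2]
gripper_width: 0.051
grip_force: 63.2
```

```bash
cat > pl.py <<'E'
from h import *
t=snap('top');W=cloud(t)
m=arm.masks_of('top','tray'); q=W[m[0]['region']]; q=q[np.isfinite(q).all(1)]; q=q[(q[:,2]>.003)&(q[:,2]<.04)]; print(cv2.minAreaRect((q[:,:2]*1000).astype(np.float32)))
T=np.array([.4124,-.0526]); inc([([*T,.052],82.7)])
E
python3 pl.py
```

```text
((457.5081787109375, -57.95539855957031), (117.04969024658203, 219.82398986816406), 83.06852722167969)
t 16.75 tcp [ 0.4065 -0.0406  0.1991] yaw 82.6 f [-1.1  0.7 -1.7]
[-11, 7, 147, 0] W [ 0.412 -0.053  0.052]
```

Request:
{"name": "drive_tool", "arguments": {"increments": [-11, 7, 30, 0, -11, 7, 70, 0, -11, 7, 105, 0, -11, 7, 130, 0, -11, 7, 138, 0]}}

```text
time: 17.38
tcp_pos: [0.4109, -0.0518, 0.0594]
ee_rot: [0.751, 0.66, -0.001, -0.002]
force: [-1.0, 0.0, -1.9]
gripper_width: 0.0506
grip_force: 63.3
```

Request:
{"name": "drive_tool", "arguments": {"increments": [0, 0, 3, 0, 0, 0, 6, 0, 0, 0, 9, 0, 0, 0, 9, 0]}}

```text
time: 17.88
tcp_pos: [0.4119, -0.0531, 0.0526]
ee_rot: [0.751, 0.66, 0.0, 0.0]
force: [-0.2, -0.7, -1.2]
gripper_width: 0.0509
grip_force: 63.3
```

Not touching yet (force still shows the bottle's weight).

Request:
{"name": "drive_tool", "arguments": {"increments": [0, 0, 1, 0, 0, 0, 2, 0, 0, 0, 2, 0]}}

```text
time: 18.25
tcp_pos: [0.4117, -0.053, 0.0502]
ee_rot: [0.751, 0.66, 0.0, -0.0]
force: [0.2, -0.1, -2.3]
gripper_width: 0.0511
grip_force: 63.3
```

Request:
{"name": "drive_tool", "arguments": {"increments": [0, 0, 1, 0, 0, 0, 2, 0, 0, 0, 2, 0]}}

```text
time: 18.62
tcp_pos: [0.4119, -0.053, 0.0493]
ee_rot: [0.751, 0.66, 0.0, 0.0]
force: [-1.7, 0.4, 4.4]
gripper_width: 0.0508
grip_force: 64.1
```

Contact with the tray floor (4.4 N). Release, pause, then rise.

Request:
{"name": "drive_tool", "arguments": {"increments": [0, 0, 0, 0, 0, 0, 0, 0, 0, 0, 0, 0, 0, 0, 0, 0, 0, 0, 0, 0], "claw": 0}}

```text
time: 19.25
tcp_pos: [0.4117, -0.053, 0.0482]
ee_rot: [0.751, 0.66, 0.0, -0.0]
force: [-0.1, 0.5, 0.0]
gripper_width: 0.0858
grip_force: 0.0
```

Request:
{"name": "drive_tool", "arguments": {"increments": [0, 0, -15, 0, 0, 0, -40, 0, 0, 0, -80, 0, 0, 0, -120, 0, 0, 0, -160, 0]}}

```text
time: 19.88
tcp_pos: [0.4118, -0.053, 0.2109]
ee_rot: [0.751, 0.66, 0.001, 0.001]
force: [-0.1, 0.2, 0.5]
gripper_width: 0.0857
grip_force: 0.0
```

Request:
{"name": "drive_tool", "arguments": {"increments": [50, 30, 0, 0, 100, 60, 0, 0, 140, 80, 0, 0]}}

```text
time: 20.25
tcp_pos: [0.5105, 0.0771, 0.2097]
ee_rot: [0.751, 0.66, 0.001, 0.001]
force: [-0.2, -1.3, -0.5]
gripper_width: 0.0854
grip_force: 0.0
```

```bash
python3 - <<'E'
from h import *
s=snap('side');t=snap('top')
a=cv2.resize(s['frame'][100:340,180:400],None,fx=1.8,fy=1.8);b=cv2.resize(t['frame'][120:300,150:370],None,fx=1.8,fy=1.8)
b=cv2.copyMakeBorder(b,0,a.shape[0]-b.shape[0],0,0,0); cv2.imwrite('pics/p10.png',np.hstack([a,b]))
st=arm.read_state();print(st['time'],st['tcp_pos'],st['force'])
for c in ('side','top'):
  for l in ('bottle_centre','tan_centre','vial_centre','timer'): print(c,l,[(np.round(d['location'],3).tolist(),round(d['confidence'],2)) for d in arm.look_for(c,l)[:1]])
E
python3 see.py p11.png
```

```text
20.35 [0.51074014 0.07874421 0.20884557] [-0.49203688 -0.40042706 -0.23015001]
side bottle_centre [([0.417, -0.031, 0.071], 0.72)]
side tan_centre [([0.538, -0.029, 0.064], 0.62)]
side vial_centre [([0.528, -0.088, 0.074], 0.55)]
side timer [([0.698, 0.402, 0.018], 0.89)]
top bottle_centre [([0.415, -0.034, 0.087], 0.68)]
top tan_centre []
top vial_centre []
top timer [([0.691, 0.398, 0.016], 0.82)]
red 157 [52.7 75.1 43.3] stop expected (48,75)
bar 348 ((-17.71707534790039, -21.63787078857422), (71.54900360107422, 18.209369659423828), 72.747314453125)
```

View pics/p10.png

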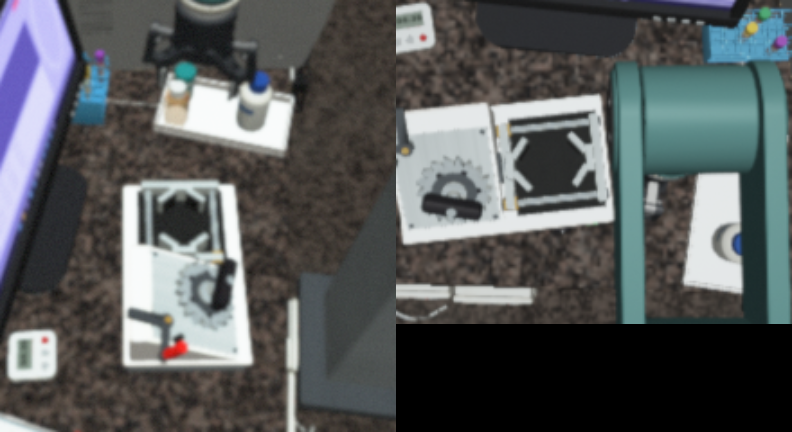

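The blue-capped bottle stands upright in the tray at (255,105), with the tan bottle and vial untouched at (180,90). The pawl is thrown back (175,348) and the clamp is open.

```bash
python3 -c "
from plant import arm
print(arm.finish_job())"
```

```text
the job is handed in; nothing more can be done
None
```

The job is handed in: pawl thrown left against its stop, wheel wound back to its stop (about 72.7°) with the jaw open, and the blue-capped bottle upright in the tray. One flaw: while first approaching the T-handle, the gripper's finger linkage pressed on something, most likely the bar, at about 70 N (pawl already off). That may count against the 40 N limit.

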